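Straightedge against a cue-rack board

ROBOT

A 6-joint arm with a two-finger parallel gripper is mounted at the origin on the work surface. World frame = base frame: x ahead of the robot, y to its left, z up, the work surface at z = 0. Lengths are in m, angles in rad, forces in N, time in s.
With the tool pointing down it reaches from about 0.35 to 0.925 m from the base axis. Payload 6.4 kg.
Tool frame: the origin (TCP) lies midway between the tips of the shut fingers; the grasp point (between the pads) lies 19 mm behind it (hold_point_z is the distance from the TCP to the grasp point, in m); z points along the fingers, y is the line along which they close (so a half turn about z gives the same grasp; the last joint's range is limited). The gripper opens to 94 mm and grips with 3 to 60 N. Pads are 16 mm wide; open, the fingers measure 119 mm over their backs; the gripper's body (75 mm by 177 mm) begins 78 mm behind the grasp point.
Start: joints at [1.061, 0.245, 1.558, -0, 1.339, -0.174], TCP at [0.214, 0.614, 0.205] pointing down, gripper open.
Joint ranges: [-3.13, 3.13], [-1.02, 2.26], [0.13, 2.54], [-0.95, 4.09], [0.21, 2.88], [-2.74, 2.74]. Speed limits (rad/s): [2.57, 2.57, 3.14, 3.14, 3.14, 3.14].

INTERFACE

Orientations are given as a unit quaternion [x, y, z, w].
In Python, from bench import * gives the robot as it stands.
- The arm moves only by the tool move_arm, never from a script. Its argument "rows" is a list of rows, each a list of 3 entries, a list of its own where there are three numbers: the closure, from 0 (fully open) to 1 (shut), then the shift along the tool's x, y, z as a fraction of full scale, then the turn about the tool's z as a fraction of full scale. A call has 1 to 5 rows; each row shifts and turns the commanded pose from where the row before left it, along the tool's axes as they then stand; what a row does not reach is not made up. Full scale, the value 1, is 0.05 m for a shift and 0.1 rad for a turn. A row lasts 1/8 s, in which the tool goes at most 62.5 mm and 10.7 degrees, less where a joint would pass 70% of its speed; a pose out of reach is approached as far as the arm can. A call with a number of a shift or a turn outside -1 to 1 is refused whole. A call with a gripper value outside its range is refused whole. The fingers move at their own pace and stop on an object; the grip force is fixed at half the most. Time passes only in rows, so rows that do not move let the fingers close. It gives the time, the measured TCP pose, the force, the opening and the grip force at its end, in the units of the state.
- observe(): the state, without advancing time (a new reading comes with each control period).
- snapshot(name): name is "side" or "top" or "wrist"; returns a dict with "img" (384x512x3 uint8, blue, green, red), "range_z" (384x512 float32, m along the optical axis (not along the pixel's ray), 0 where there is no reading), "fov_y" (degrees; the focal length in pixels is half the picture's height over the tangent of half this angle, whatever the lens; pixels are square), "cx", "cy" (the principal point, pixels), "R" (3x3) and "t" (3): a world point X has camera coordinates R X + t. Camera axes: x right, y down, z forward; pixel columns grow to the right and rows downward; lengths in m; the calibration is good to about 2 mm. A picture is of the moment at which its call begins.
- hand_in(): hands the job in; it is judged then, once.
The state is a dict: "t": time; "q": joint angles; "joint_vel": joint speeds; "effort": joint torques, N m; "eef_pos": TCP position; "orientation": TCP orientation; "contact_force": force on the tool from outside, world axes, zero at the start; "wrist_torque": the same for the moment, N m; "opening": finger opening in m; "grip_force": force on a finger pad.
Only numpy, scipy, OpenCV 4.12 (cv2) and the standard library are available. Lean on these libraries where they do the work, as an engineer would, in place of code of your own. Each camera call takes 0.05 s, during which the arm holds its last target. There are 200 camera calls.

TASK

Check the cue-rack board on the pool table: lay the straightedge flat on the cloth, one long edge flush along the board's straight edge (the one without notches), about midway along the board, and let go of it. Bring it up gently, without banging or pushing it hard against the board, and leave the other things where they are.

Things in the scene. Friction and masses are not known exactly. Their poses are not given: they have to be found in the camera images.
- straightedge: Loose flat aluminium bar, 240 (y) x 60 (x) x 8 mm thick, about 0.4 kg, lying on the cloth. A dark wooden block grip stands on its middle, 44 mm along y, 24 mm along x, top 55 mm above the underside. Origin: centre of the bar's underside, z up. Its two straight long edges, x = -30 and +30 mm, are alike; either may be used.
- rack_board: Wooden cue-rack board fixed on the cloth, 380 (y) x 90 (x) x 22 mm thick. Origin: foot of its straight edge, midway along. The straight edge is the upright plane x = 0, facing the robot (-x). The edge at x = 90 mm has four notches, 30 mm wide, 35 mm deep. Two steel disc weights (44 mm across, top 49 mm above the cloth) are fixed on it at x = 45, y = -125 and +125 mm.
- chalk_a: Bystander: green chalk cube, 22 mm, standing on top of the board; origin at the centre of its underside. Not to be moved.
- chalk_b: Bystander: green chalk cube, 22 mm, on the cloth just beyond the board's +y end; origin at the centre of its underside. Not to be moved.
- tape_roll: Bystander: cardboard-coloured tape roll lying flat on the cloth beyond the board's -y end, 90 mm across, 24 mm high; origin at the centre of its underside. Not to be moved.
- screwdriver: Bystander: screwdriver with a black handle, lying on the cloth at the left, about 26 mm high; origin on its underside near the middle. Not to be moved.
- batten: Bystander: plain wooden batten, 220 x 36 x 18 mm, without a grip, lying on the cloth at the right; origin at the centre of its underside. Not to be moved.
- glue_bottle: Bystander: white bottle, 52 mm across, 120 mm high, standing at the left; origin at the centre of its underside. Not to be moved.
- screw_tray: Bystander: open steel tray, 100 x 140 x 30 mm, at the right; origin at the centre of its underside. Not to be moved.
Mind the look-alikes: they are no part of the job. Several things have the shape of the straightedge; the one meant has the colours described above.

How it is judged:
By the outcome, as a careful person would: the job done as asked, in the order asked, and still so for the second after the job is handed in, with the robot touching nothing.
It also fails if it takes over 40 s, if anything falls off the work surface, if the arm or the gripper's body presses on something with over 40 N, if the wrist force passes 120 N, or if a joint passes its speed limit or range.

## Working session

There is one attempt and no reset: what is moved stays moved. The work goes in short steps, Python scripts to look and compute and a tool call to move; the robot and the scene stay as the last step left them, time stands still between calls to the robot, and variables do not carry over. Pictures are saved under pics/ and viewed, at most 10 in all, crops included, and the job is handed in when it is done.

Besides the shell and the picture viewer there is one more tool, called after "Emit:" by a JSON object that holds its "api" and its "payload". move_arm: Moves the arm, as the interface text tells. Its arguments: {"type":"object","properties":{"rows":{"type":"array","items":{"type":"array"}}},"required":["rows"]}

```bash
ls; mkdir -p pics; cat > h.py <<'E'
from bench import *
import numpy as np, cv2
def K(s):
    f=s["img"].shape[0]/2/np.tan(np.radians(s["fov_y"]/2)); return f,s["cx"],s["cy"]
def onplane(s,uv,z):
    f,cx,cy=K(s); uv=np.atleast_2d(uv).astype(float)
    d=np.c_[(uv[:,0]-cx)/f,(uv[:,1]-cy)/f,np.ones(len(uv))]@s["R"]
    c=-s["R"].T@s["t"]
    return c+d*((z-c[2])/d[:,2])[:,None]
def cloud(s):
    f,cx,cy=K(s); v,u=np.mgrid[:384,:512]; z=s["range_z"]
    P=np.stack([(u-cx)/f*z,(v-cy)/f*z,z],-1)-s["t"]
    return P@s["R"]
E
python3 - <<'E'
from h import *
import pickle
o=observe();print({k:np.round(v,3) for k,v in o.items()})
for n in("top","side"):
    s=snapshot(n);pickle.dump(s,open(n+".pkl","wb"))
    cv2.imwrite(f"pics/{n}0.png",s["img"]);print(n,s["fov_y"],-s["R"].T@s["t"],s["R"].round(2).tolist())
E
```

```text
pics
{'t': np.float64(0.0), 'q': array([ 1.061,  0.246,  1.559,  0.   ,  1.339, -0.174]), 'joint_vel': array([ 0.001, -0.001,  0.   ,  0.   , -0.002,  0.002]), 'effort': array([ 2.0000e-03, -4.1585e+01, -3.1460e+01,  6.9000e-02,  3.3000e-02,
       -0.0000e+00]), 'eef_pos': array([0.214, 0.613, 0.204]), 'orientation': array([ 0.167,  0.986, -0.001, -0.   ]), 'contact_force': array([-0.63 , -0.543, -0.425]), 'wrist_torque': array([ 0.024,  0.018, -0.015]), 'grip_force': np.float64(0.0), 'opening': np.float64(0.094)}
top 56.144519278365365 [ 0.29189285 -0.02383646  1.35784278] [[-0.0, -1.0, 0.01], [-0.99, 0.0, -0.16], [0.16, -0.01, -0.99]]
side 44.140380804159996 [0.29723887 1.19020834 1.08766331] [[-0.99, -0.16, 0.0], [-0.1, 0.62, -0.77], [0.12, -0.76, -0.63]]
```

View pics/top0.png

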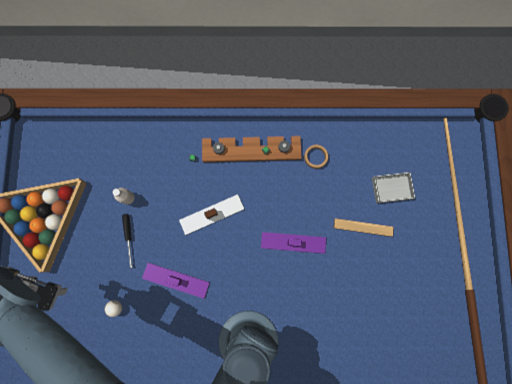

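View pics/side0.png

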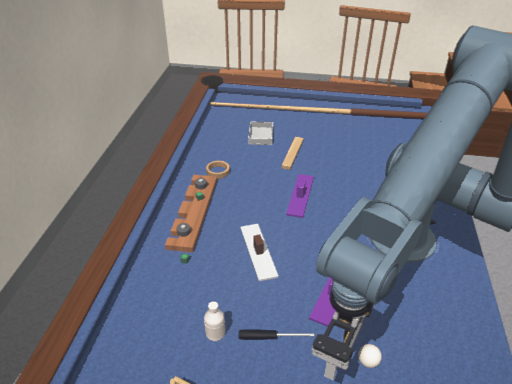

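The top view shows these candidates:
- White/silver bar with a dark brown grip at (212,214).
- Purple bars at (176,281) and (294,243).
- Plain batten at (364,228).

The side view shows the silver bar at (259,251). The description (aluminium, dark wooden grip) fits the one at (212,214). The board is at (252,150), with its plain edge along row ~161. I'll check the choice in one close crop and measure.

```bash
cat >> h.py <<'E'
def bar_mask(s):
    hsv=cv2.cvtColor(s["img"],cv2.COLOR_BGR2HSV); 
    return ((hsv[...,1]<60)&(hsv[...,2]>120)).astype(np.uint8)
def wood_mask(s):
    b,g,r=[s["img"][...,i].astype(int) for i in range(3)]
    return ((r>b+35)&(r>g+20)).astype(np.uint8)
def pick(m,uv):
    n,l=cv2.connectedComponents(m); return (l==l[uv[1],uv[0]]).astype(np.uint8)
E
python3 - <<'E'
from h import *
import pickle
s=pickle.load(open("top.pkl","rb"));im=s["img"]
cv2.imwrite("pics/crop.png",cv2.resize(im[125:245,140:340],None,fx=4,fy=4,interpolation=cv2.INTER_CUBIC)[:480])
m=pick(bar_mask(s),(192,224));c=max(cv2.findContours(m,0,1)[0],key=cv2.contourArea)
P=onplane(s,c[:,0],.008)[:,:2].astype(np.float32);print("bar",cv2.minAreaRect(P),len(P),m.sum())
m=pick(wood_mask(s),(230,155));print(m.sum())
pts=[(u,np.flatnonzero(m[:,u]).max()+.5) for u in range(206,299)]
P=onplane(s,pts,.0)[:,:2];print(np.array(pts)[::10].tolist());print(P[::10].round(3).tolist())
P=cloud(s);print(P[150:172:2,250].round(3).tolist(), P[214,206:219].round(3).tolist())
g=(im[...,1].astype(int)>im[...,2]+30)&(im[...,1].astype(int)>im[...,0]+5)
for k in cv2.connectedComponentsWithStats(g.astype(np.uint8))[3]: print(k,onplane(s,k,.011).round(3))
E
```

```text
bar ((0.4577621519565582, 0.13922005891799927), (0.06534633040428162, 0.24316778779029846), 23.962909698486328) 147 1007
1806
[[206.0, 161.5], [216.0, 160.5], [226.0, 160.5], [236.0, 160.5], [246.0, 160.5], [256.0, 159.5], [266.0, 159.5], [276.0, 159.5], [286.0, 159.5], [296.0, 158.5]]
[[0.664, 0.165], [0.668, 0.126], [0.668, 0.087], [0.668, 0.048], [0.668, 0.009], [0.672, -0.03], [0.672, -0.069], [0.672, -0.107], [0.672, -0.146], [0.676, -0.185]]
[[0.703, -0.007, 0.023], [0.292, -0.024, 1.358], [0.688, -0.006, 0.02], [0.68, -0.007, 0.02], [0.671, -0.007, 0.023], [0.666, -0.006, 0.015], [0.661, -0.006, 0.001], [0.653, -0.006, 0.002], [0.646, -0.006, -0.0], [0.639, -0.006, -0.003], [0.63, -0.006, -0.001]] [[0.452, 0.153, 0.054], [0.452, 0.15, 0.053], [0.452, 0.146, 0.054], [0.452, 0.143, 0.051], [0.452, 0.138, 0.055], [0.452, 0.135, 0.054], [0.452, 0.131, 0.056], [0.452, 0.127, 0.057], [0.452, 0.124, 0.054], [0.452, 0.12, 0.054], [0.452, 0.117, 0.051], [0.454, 0.115, 0.037], [0.458, 0.115, 0.004]]
[256.00428972 191.42675848] [[ 0.543 -0.029  0.011]]
[445. 119.] [[ 0.833 -0.776  0.011]
[... 1482 characters left out ...]
[368.5 224. ] [[ 0.418 -0.452  0.011]]
[376. 225.] [[ 0.415 -0.48   0.011]]
[ 60. 226.] [[0.413 0.702 0.011]]
[ 55.83333333 235.44444444] [[0.378 0.715 0.011]]
[  8.33333333 230.66666667] [[0.396 0.892 0.011]]
[ 43.86138614 236.53465347] [[0.374 0.759 0.011]]
[ 10. 233.] [[0.387 0.885 0.011]]
[ 12. 236.] [[0.376 0.877 0.011]]
[ 15.8 240.4] [[0.36  0.861 0.011]]
[ 19. 245.] [[0.343 0.848 0.011]]
[ 52. 245.] [[0.343 0.726 0.011]]
[ 51. 247.] [[0.335 0.729 0.011]]
[ 22.5 249.5] [[0.326 0.833 0.011]]
[ 33.9375 251.5625] [[0.319 0.79  0.011]]
[ 37. 251.] [[0.321 0.779 0.011]]
[465.  255.5] [[ 0.3   -0.805  0.011]]
[ 45. 261.] [[0.284 0.747 0.011]]
[108.54761905 309.69047619] [[0.111 0.503 0.011]]
```

View pics/crop.png

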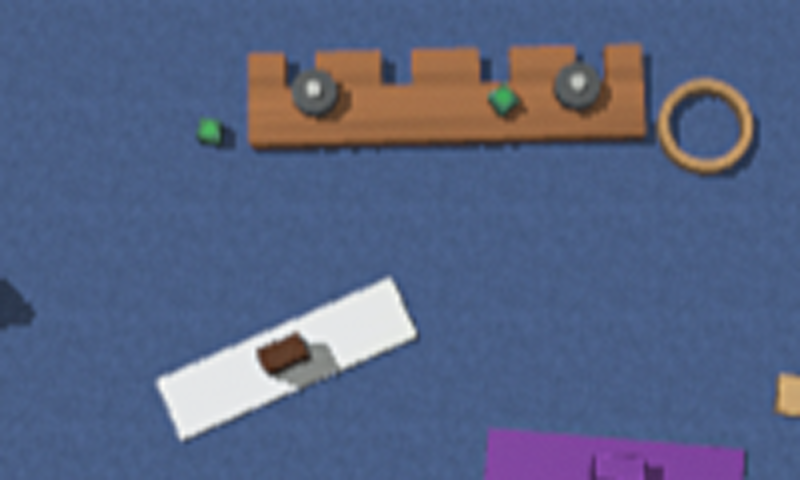

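The crop confirms it: a silver bar with a dark brown block grip at crop (284,353), and the purple one at the bottom edge is a look-alike. Next I move above it, shifting first and turning after.

Emit:
{"api": "move_arm", "payload": {"rows": [[0, [-0.77, -0.73, 0], 0], [0, [-0.77, -0.73, 0], 0], [0, [-0.77, -0.73, 0], 0], [0, [-0.77, -0.73, 0], 0], [0, [-0.77, -0.73, 0], 0]]}}

```text
t: 0.72
eef_pos: [0.3361, 0.3763, 0.2051]
orientation: [0.167, 0.986, -0.0, -0.0]
contact_force: [0.8, -0.3, 0.2]
opening: 0.0942
grip_force: 0.0
```

Emit:
{"api": "move_arm", "payload": {"rows": [[0, [-0.77, -0.73, 0], 0], [0, [-0.77, -0.73, 0], 0], [0, [-0.77, -0.73, 0], 0], [0, [-0.77, -0.73, 0], 0], [0, [-0.77, -0.73, 0], 0]]}}

```text
t: 1.35
eef_pos: [0.4577, 0.1406, 0.2052]
orientation: [0.167, 0.986, 0.0, -0.0]
contact_force: [-0.4, -0.1, 0.5]
opening: 0.0938
grip_force: 0.0
```

Emit:
{"api": "move_arm", "payload": {"rows": [[0, [0, 0, 0], -0.94], [0, [0, 0, 0], -0.94], [0, [0, 0, 0], -0.94], [0, [0, 0, 0], -0.94], [0, [0, 0, 0], -0.94]]}}

```text
t: 1.98
eef_pos: [0.4571, 0.1422, 0.205]
orientation: [-0.069, 0.998, -0.0, -0.0]
contact_force: [0.4, 0.0, 0.5]
opening: 0.0939
grip_force: 0.0
```

Emit:
{"api": "move_arm", "payload": {"rows": [[0, [0, 0, 0], -0.94], [0, [0, 0, 0], -0.94], [0, [0, 0, 0], -0.94], [0, [0, 0, 0], 0]]}}

```text
t: 2.48
eef_pos: [0.4571, 0.1422, 0.2051]
orientation: [-0.206, 0.979, 0.0, -0.0]
contact_force: [-1.3, 0.0, 0.4]
opening: 0.094
grip_force: 0.0
```

```bash
python3 - <<'E'
from h import *
import pickle
s=snapshot("wrist");pickle.dump(s,open("w1.pkl","wb"));cv2.imwrite("pics/w1.png",s["img"])
s=snapshot("top");pickle.dump(s,open("top.pkl","wb"))
o=observe();print({k:np.round(o[k],4) for k in("t","q","eef_pos","orientation","contact_force")})
E
```

```text
{'t': np.float64(2.575), 'q': array([ 0.0642, -0.1681,  1.9838,  0.    ,  1.3264, -1.9214]), 'eef_pos': array([0.4572, 0.1422, 0.2052]), 'orientation': array([-2.059e-01,  9.786e-01,  0.000e+00, -2.000e-04]), 'contact_force': array([ 0.2302, -0.0018,  0.3538])}
```

View pics/w1.png

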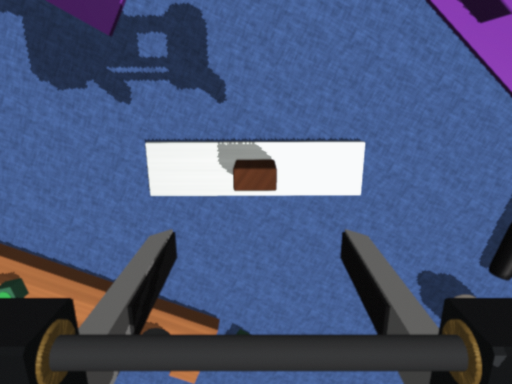

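The wrist view shows the bar over columns 146-365, rows 141-196, and its dark grip at (255,177). The board's plain edge runs from (0,250) to (215,325). Refining from this view.

```bash
cat >> h.py <<'E'
def measure(s,seed):
    hsv=cv2.cvtColor(s["img"],cv2.COLOR_BGR2HSV)
    m=cv2.morphologyEx(pick(((hsv[...,1]<60)&(hsv[...,2]>90)).astype(np.uint8),seed),3,np.ones((3,3)))
    c=max(cv2.findContours(m,0,1)[0],key=cv2.contourArea)[:,0]
    P=onplane(s,c,.008)[:,:2].astype(np.float32); r=cv2.minAreaRect(P)
    return r,cv2.boxPoints(r)
E
python3 - <<'E'
from h import *
import pickle
s=pickle.load(open("w1.pkl","rb"));im=s["img"]
r,b=measure(s,(180,170));print(r,b.round(4).tolist())
# grip top, dark wood
h=cv2.cvtColor(im,cv2.COLOR_BGR2HSV);print(im[178,255],im[165,255],im[280,60],im[262,30])
P=cloud(s);print(P[178,255],P[165,255])
sub=P[155:195,225:285].reshape(-1,3);k=sub[(sub[:,2]>.05)&(sub[:,2]<.06)];print(len(k),cv2.minAreaRect(k[:,:2].astype(np.float32)))
# board edge in the fresh top view
s=pickle.load(open("top.pkl","rb"));m=wood_mask(s);m=pick(m,(230,155))
print(m.sum());us=np.arange(208,297)
g=s["img"][...,2].astype(float)-s["img"][...,0]
pts=[]
for u in us:
    v0=np.flatnonzero(m[:,u]).max()-3; col=g[v0:v0+7,u]; i=np.flatnonzero((col[:-1]>0)&(col[1:]<=0))
    if len(i): i=i[-1]; pts.append((u,v0+i+col[i]/(col[i]-col[i+1])))
Q=onplane(s,pts,0)[:,:2]; vx,vy,x,y=cv2.fitLine(Q.astype(np.float32),cv2.DIST_HUBER,0,.001,.001).ravel()
print("edge dir",vx,vy,"pt",x,y,"yaw",np.degrees(np.arctan2(-vx/vy,1)),"resid",np.std((Q-[x,y])@[vy,-vx]))
ends=[np.flatnonzero(m[v]) for v in(154,156,158)];print([(e.min(),e.max()) for e in ends], onplane(s,[(ends[1].min(),156),(ends[1].max()+1,156)],.022))
E
```

```text
((0.45807966589927673, 0.13813409209251404), (0.061777085065841675, 0.24170523881912231), 23.736268997192383) [[0.38119998574256897, 0.2363000065088272], [0.47850000858306885, 0.01510000042617321], [0.5350000262260437, 0.039900001138448715], [0.4377000033855438, 0.2612000107765198]]
[35 56 98] [15 21 36] [ 65 110 174] [24 39 63]
[0.45692936 0.13816649 0.05503816] [0.44786022 0.1340562  0.04031742]
1050 ((0.4579443335533142, 0.13839836418628693), (0.02321510575711727, 0.04383533447980881), 23.593896865844727)
1808
edge dir 0.025216008 -0.999682 pt 0.66709816 -0.014110727 yaw 1.444924 resid 0.0003289916077575123
[(np.int64(202), np.int64(300)), (np.int64(202), np.int64(300)), (np.int64(202), np.int64(300))] [[ 0.67957955  0.17726363  0.022     ]
 [ 0.67944315 -0.20221033  0.022     ]]
```

Emit:
{"api": "move_arm", "payload": {"rows": [[0, [0, -0.08, 0.8], 0], [0, [0, 0, 0.8], 0], [0, [0, 0, 0.8], 0], [0, [0, 0, 0.6], 0], [0, [0, 0, 0.3], 0]]}}

```text
t: 3.2
eef_pos: [0.4579, 0.1385, 0.0388]
orientation: [-0.206, 0.979, 0.0, -0.001]
contact_force: [0.5, -1.1, 0.3]
opening: 0.094
grip_force: 0.0
```

Emit:
{"api": "move_arm", "payload": {"rows": [[0, [0, 0, 0.2], 0], [0, [0, 0, 0.2], 0], [0, [0, 0, 0], 0]]}}

```text
t: 3.58
eef_pos: [0.459, 0.1386, 0.0204]
orientation: [-0.207, 0.978, 0.0, -0.0]
contact_force: [0.5, -0.1, 0.1]
opening: 0.0939
grip_force: 0.0
```

Emit:
{"api": "move_arm", "payload": {"rows": [[0.3, [0, 0, 0], 0], [0.5, [0, 0, 0], 0], [0.8, [0, 0, 0], 0], [0.8, [0, 0, 0], 0], [0.8, [0, 0, 0], 0]]}}

```text
t: 4.2
eef_pos: [0.4591, 0.1386, 0.0205]
orientation: [-0.207, 0.978, -0.0, 0.0]
contact_force: [0.8, 0.5, -0.2]
opening: 0.0473
grip_force: 0.0
```

Emit:
{"api": "move_arm", "payload": {"rows": [[0.8, [0, 0, 0], 0], [0.8, [0, 0, 0], 0], [0.8, [0, 0, -0.1], 0], [0.8, [0, 0, -0.2], 0], [0.8, [0, 0, -0.1], 0]]}}

```text
t: 4.82
eef_pos: [0.4592, 0.1386, 0.0411]
orientation: [-0.207, 0.978, -0.0, 0.0]
contact_force: [-0.5, 0.6, -5.3]
opening: 0.0437
grip_force: 30.0
```

Emit:
{"api": "move_arm", "payload": {"rows": [[0.8, [0, 0, -0.1], 0.5], [0.8, [0, 0, 0], 0.9], [0.8, [0, 0, 0], 0.9], [0.8, [0, 0, 0], 0.9], [0.8, [0, 0, 0], 0.68]]}}

```text
t: 5.45
eef_pos: [0.459, 0.1385, 0.0457]
orientation: [-0.013, 1.0, -0.0, 0.0]
contact_force: [1.3, -0.6, -4.5]
opening: 0.0438
grip_force: 30.0
```

Emit:
{"api": "move_arm", "payload": {"rows": [[0.8, [0, 0, 0], 0]]}}

```text
t: 5.58
eef_pos: [0.459, 0.1386, 0.0457]
orientation: [-0.015, 1.0, -0.0, 0.0]
contact_force: [-0.6, -0.3, -4.9]
opening: 0.0441
grip_force: 30.0
```

Emit:
{"api": "move_arm", "payload": {"rows": [[0.8, [-0.4, -0.4, 0], 0], [0.8, [-0.7, -0.7, 0], 0], [0.8, [-0.8, -0.8, 0], 0], [0.8, [-0.7, -0.75, 0], 0], [0.8, [-0.4, -0.5, 0], 0]]}}

```text
t: 6.2
eef_pos: [0.6151, -0.0166, 0.0457]
orientation: [-0.014, 1.0, -0.0, 0.001]
contact_force: [-0.7, 0.3, -4.0]
opening: 0.0441
grip_force: 30.0
```

Emit:
{"api": "move_arm", "payload": {"rows": [[0.8, [0, 0, 0], 0], [0.8, [0, 0, 0.2], 0], [0.8, [0, 0, 0.2], 0], [0.8, [0, 0, 0], 0]]}}

```text
t: 6.7
eef_pos: [0.6115, -0.0136, 0.0236]
orientation: [-0.015, 1.0, 0.0, -0.002]
contact_force: [0.4, -0.1, -4.2]
opening: 0.044
grip_force: 30.0
```

```bash
python3 - <<'E'
from h import *
import pickle
s=snapshot("wrist");pickle.dump(s,open("w2.pkl","wb"));cv2.imwrite("pics/w2.png",s["img"])
s=snapshot("top");pickle.dump(s,open("t2.pkl","wb"));cv2.imwrite("pics/t2.png",cv2.resize(s["img"][120:220,180:340],None,fx=5,fy=5))
o=observe();print({k:np.round(o[k],4) for k in("t","eef_pos","orientation","contact_force")})
E
```

```text
{'t': np.float64(6.8), 'eef_pos': array([ 0.6129, -0.0141,  0.0251]), 'orientation': array([-1.450e-02,  9.999e-01,  1.000e-04, -4.000e-04]), 'contact_force': array([-0.6725,  0.6277, -4.536 ])}
```

View pics/w2.png

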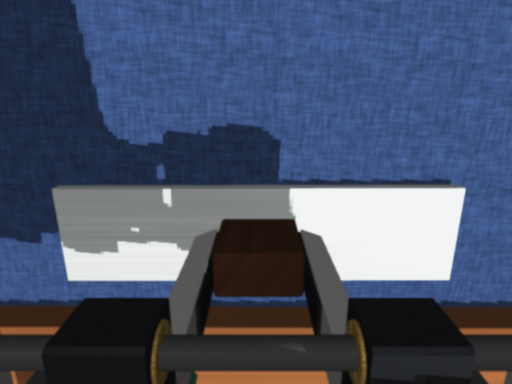

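View pics/t2.png

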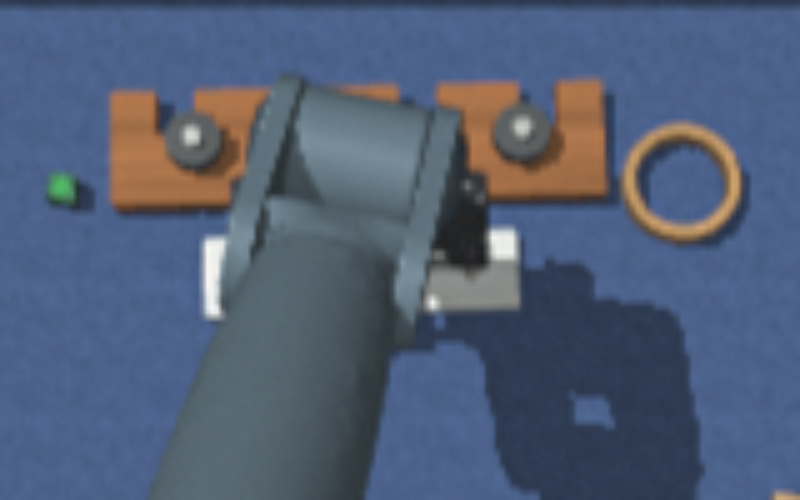

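The wrist view shows the bar's front edge at row ~281 (cols 66-451) and the board's foot at row ~304. In the top view the bar sits near-parallel just short of the board. Measuring the gap and the angle.

```bash
cat >> h.py <<'E'
def gap(s,zu,vb,cols,barcols,r=22):
    """bar front edge and board foot lines from the wrist view; zu: underside height"""
    im=s["img"].astype(float); V=im.max(2); W=im[...,2]-im[...,0]
    def cross(A,u,v0,v1,thr,first):
        c=A[v0:v1,u]-thr; i=np.flatnonzero(c[:-1]*c[1:]<=0)
        if not len(i): return None
        i=i[0] if first else i[-1]; return (u,v0+i+c[i]/(c[i]-c[i+1]+1e-9))
    fb=[p for u in cols if (p:=cross(W,u,vb,vb+45,0,True))]
    S=im[...,0]-im[...,2] # blueness: bar ~0, cloth >0
    be=[p for u in barcols if (p:=cross(S,u,vb-14,vb+12,20,True))]
    out=[]
    for pts,z in((be,zu+.008),(fb,0.)):
        Q=onplane(s,pts,z)[:,:2].astype(np.float32)
        vx,vy,x,y=cv2.fitLine(Q,cv2.DIST_HUBER,0,.001,.001).ravel()
        k=vx/vy; out.append((x-k*y,k)); print(len(Q),np.round(pts[0],1),np.round(pts[-1],1),"x0 %.4f yaw %.2f res %.4f"%(x-k*y,-np.degrees(np.arctan(k)),np.std(Q[:,0]-x-k*(Q[:,1]-y))))
    for y in(-.13,-.013,.1): print("gap at y",y,round(1000*(out[1][0]-out[0][0]+(out[1][1]-out[0][1])*y),2),"mm")
E
python3 - <<'E'
from h import *
import pickle
s=pickle.load(open("w2.pkl","rb"));im=s["img"]
print(im[270:335:3,20].tolist());print(im[274:290,120].tolist())
gap(s,.0046,281,list(range(2,52))+list(range(470,510)),list(range(80,165))+list(range(350,440)))
P=cloud(s);print(P[272,100],P[272,420],P[340,270])
bl=onplane(s,[(66,281),(451,281)],.0126);print("bar ends",bl.round(4).tolist())
E
```

```text
[[131, 83, 60], [147, 94, 68], [140, 90, 65], [137, 87, 62], [138, 88, 63], [129, 82, 59], [130, 83, 59], [131, 83, 60], [127, 80, 57], [128, 81, 58], [86, 55, 40], [64, 41, 29], [32, 34, 49], [22, 35, 56], [22, 35, 56], [20, 33, 54], [21, 35, 56], [20, 32, 54], [22, 34, 56], [43, 74, 122], [57, 96, 153], [50, 85, 136]]
[[233, 235, 233], [232, 235, 232], [232, 235, 232], [233, 235, 232], [234, 236, 233], [230, 229, 226], [204, 191, 181], [157, 120, 102], [135, 88, 64], [132, 84, 61], [128, 80, 58], [123, 77, 56], [120, 75, 54], [124, 78, 57], [130, 82, 59], [131, 83, 60]]
175 [ 80.  279.9] [439.  279.3] x0 0.6399 yaw 1.75 res 0.0001
90 [  2.  305.5] [509. 307.] x0 0.6679 yaw 1.43 res 0.0001
gap at y -0.13 27.28 mm
gap at y -0.013 27.93 mm
gap at y 0.1 28.56 mm
[ 0.63829698 -0.11227391  0.01160819] [0.63302311 0.08792665 0.01087152] [ 0.58307766 -0.01219242  0.13598097]
bar ends [[0.6447, -0.1337, 0.0126], [0.6378, 0.1074, 0.0126]]
```

Emit:
{"api": "move_arm", "payload": {"rows": [[0.8, [-0.1, 0, 0], 0.06], [0.8, [-0.16, 0, 0], 0], [0.8, [-0.12, 0, 0.04], 0], [0.8, [-0.06, 0, 0.03], 0], [0.8, [0, 0, 0], 0]]}}

```text
t: 7.42
eef_pos: [0.6354, -0.0141, 0.0216]
orientation: [-0.011, 1.0, 0.0, -0.0]
contact_force: [-0.0, 0.0, -4.6]
opening: 0.0437
grip_force: 30.0
```

```bash
python3 - <<'E'
from h import *
import pickle
s=snapshot("wrist");pickle.dump(s,open("w3.pkl","wb"))
o=observe();print({k:np.round(o[k],4) for k in("t","eef_pos","orientation","contact_force")})
gap(s,o["eef_pos"][2]-.0205,281,list(range(2,52))+list(range(470,510)),list(range(80,165))+list(range(350,440)))
print(s["img"][274:300,120].tolist())
E
```

```text
{'t': np.float64(7.475), 'eef_pos': array([ 0.6352, -0.0141,  0.0216]), 'orientation': array([-1.110e-02,  9.999e-01,  1.000e-04, -3.000e-04]), 'contact_force': array([-0.3907,  0.3986, -4.4377])}Traceback (most recent call last):
  File "<stdin>", line 5, in <module>
  File "h.py", line 40, in gap
    Q=onplane(s,pts,z)[:,:2].astype(np.float32)
      ~~~~~~~^^^^^^^^^
  File "h.py", line 7, in onplane
    d=np.c_[(uv[:,0]-cx)/f,(uv[:,1]-cy)/f,np.ones(len(uv))]@s["R"]
             ~~^^^^^
IndexError: index 0 is out of bounds for axis 1 with size 0
```

```bash
sed -i 's/cross(W,u,vb,vb+45,0,True)/cross(W,u,vb-45,vb+45,0,True)/' h.py; python3 - <<'E'
from h import *
import pickle
s=pickle.load(open("w3.pkl","rb"));im=s["img"]
print(im[262:296:2,30].tolist());print(im[272:296,120].tolist())
gap(s,.0011,281,list(range(2,48))+list(range(475,510)),[])if 0 else None
W=im[...,2].astype(int)-im[...,0]
pts=[]
for u in list(range(2,48))+list(range(475,510)):
    c=W[235:320,u];i=np.flatnonzero((c[:-1]<=0)&(c[1:]>0))
    if len(i): i=i[0];pts.append((u,235+i+c[i]/(c[i]-c[i+1])))
Q=onplane(s,pts,0);k=np.polyfit(Q[:,1],Q[:,0],1);print(pts[0],pts[-1],"board",k,-np.degrees(k[0]))
V=im.min(2).astype(float)
be=[]
for u in list(range(80,165))+list(range(350,440)):
    c=V[268:300,u];j=np.argmin(np.diff(c));be.append((u,268+j+.5))
Q=onplane(s,be,.0091);b=np.polyfit(Q[:,1],Q[:,0],1);print(be[0],be[-1],"bar",b,-np.degrees(b[0]))
for y in(-.13,-.013,.1):print(y,1000*(np.polyval(k,y)-np.polyval(b,y)))
cv2.imwrite("pics/w3.png",im)
E
```

```text
[[136, 86, 62], [128, 81, 58], [134, 85, 61], [133, 85, 62], [135, 86, 62], [93, 59, 43], [75, 48, 34], [58, 42, 39], [23, 34, 55], [20, 33, 55], [22, 35, 57], [19, 33, 55], [20, 33, 55], [19, 33, 55], [21, 34, 55], [19, 32, 53], [21, 35, 57]]
[[232, 234, 231], [234, 236, 233], [233, 235, 233], [232, 235, 232], [232, 235, 232], [233, 235, 233], [233, 235, 233], [224, 227, 226], [171, 177, 179], [78, 87, 98], [25, 38, 59], [22, 35, 57], [21, 34, 56], [22, 35, 57], [22, 35, 57], [21, 34, 56], [20, 34, 56], [20, 33, 55], [21, 34, 55], [20, 34, 56], [21, 35, 57], [20, 34, 56], [21, 36, 62], [33, 56, 92]]
(2, np.float64(276.8888888888889)) (509, np.float64(275.38235294117646)) board [-0.02468232  0.66750369] 1.4141928274368014
(80, np.float64(280.5)) (439, np.float64(279.5)) bar [-0.02439033  0.66491454] 1.3974628717341204
-0.13 2.627107167274878
-0.013 2.5929440084201394
0.1 2.5599488208082333
```

View pics/w3.png

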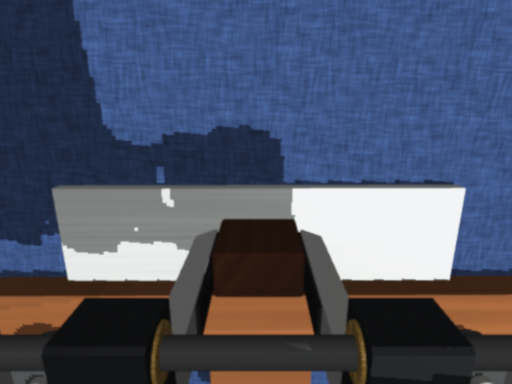

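The gap is about 3 mm and the bar is parallel to the board within 0.02°. I lower it the last millimetre and creep in, watching the force.

Emit:
{"api": "move_arm", "payload": {"rows": [[0.8, [0, 0, 0.01], 0], [0.8, [0, 0, 0.01], 0], [0.8, [0, 0, 0], 0]]}}

```text
t: 7.85
eef_pos: [0.6353, -0.0141, 0.0209]
orientation: [-0.011, 1.0, 0.0, -0.0]
contact_force: [-0.6, -0.7, -5.5]
opening: 0.0437
grip_force: 30.0
```

Emit:
{"api": "move_arm", "payload": {"rows": [[0.8, [-0.01, 0, 0], 0], [0.8, [-0.01, 0, 0], 0], [0.8, [-0.01, 0, 0], 0], [0.8, [0, 0, 0], 0]]}}

```text
t: 8.35
eef_pos: [0.637, -0.0141, 0.021]
orientation: [-0.011, 1.0, -0.0, 0.0]
contact_force: [-0.9, -0.2, -4.5]
opening: 0.0437
grip_force: 30.0
```

Emit:
{"api": "move_arm", "payload": {"rows": [[0.8, [-0.006, 0, 0], 0], [0.8, [-0.006, 0, 0], 0], [0.8, [0, 0, 0], 0]]}}

```text
t: 8.72
eef_pos: [0.6375, -0.014, 0.021]
orientation: [-0.011, 1.0, 0.0, -0.0]
contact_force: [-0.7, -0.7, -4.5]
opening: 0.0438
grip_force: 30.0
```

Emit:
{"api": "move_arm", "payload": {"rows": [[0.8, [-0.006, 0, 0], 0], [0.8, [-0.006, 0, 0], 0], [0.8, [0, 0, 0], 0]]}}

```text
t: 9.1
eef_pos: [0.6379, -0.0141, 0.0209]
orientation: [-0.011, 1.0, 0.0, -0.0]
contact_force: [0.5, -0.5, -3.9]
opening: 0.044
grip_force: 30.0
```

Emit:
{"api": "move_arm", "payload": {"rows": [[0.8, [-0.006, 0, 0], 0], [0.8, [0, 0, 0], 0]]}}

```text
t: 9.35
eef_pos: [0.638, -0.014, 0.0208]
orientation: [-0.011, 1.0, 0.0, -0.001]
contact_force: [-2.9, -0.0, -3.9]
opening: 0.0438
grip_force: 30.0
```

Emit:
{"api": "move_arm", "payload": {"rows": [[0.8, [-0.006, 0, 0], 0], [0.8, [0, 0, 0], 0]]}}

```text
t: 9.6
eef_pos: [0.6381, -0.014, 0.0207]
orientation: [-0.011, 1.0, 0.0, -0.001]
contact_force: [-4.1, -0.7, -3.3]
opening: 0.0437
grip_force: 30.0
```

Emit:
{"api": "move_arm", "payload": {"rows": [[0.8, [-0.006, 0, 0], 0], [0.8, [0, 0, 0], 0]]}}

```text
t: 9.85
eef_pos: [0.638, -0.014, 0.0206]
orientation: [-0.011, 1.0, 0.0, -0.001]
contact_force: [-6.0, -1.1, -2.6]
opening: 0.0439
grip_force: 30.0
```

Contact is at TCP x = 0.638. I ease the push, set the bar down on the cloth, and check.

Emit:
{"api": "move_arm", "payload": {"rows": [[0.8, [0.01, 0, 0], 0], [0.8, [0, 0, 0.006], 0], [0.8, [0, 0, 0.006], 0], [0.8, [0, 0, 0], 0]]}}

```text
t: 10.35
eef_pos: [0.638, -0.014, 0.0206]
orientation: [-0.011, 1.0, 0.0, -0.001]
contact_force: [-6.4, -1.3, 0.3]
opening: 0.0439
grip_force: 30.0
```

```bash
python3 - <<'E'
from h import *
o=observe();print({k:np.round(o[k],4) for k in("t","eef_pos","orientation","contact_force","wrist_torque")})
E
```

```text
{'t': np.float64(10.35), 'eef_pos': array([ 0.638 , -0.014 ,  0.0206]), 'orientation': array([-1.120e-02,  9.999e-01,  1.000e-04, -7.000e-04]), 'contact_force': array([-6.4439, -1.2711,  0.3336]), 'wrist_torque': array([0.0226, 1.2491, 0.1581])}
```

Emit:
{"api": "move_arm", "payload": {"rows": [[0.8, [0.008, 0, 0], 0], [0.8, [0, 0, 0], 0]]}}

```text
t: 10.6
eef_pos: [0.638, -0.014, 0.0205]
orientation: [-0.011, 1.0, 0.0, -0.0]
contact_force: [-5.4, -1.4, -0.6]
opening: 0.0436
grip_force: 30.0
```

Emit:
{"api": "move_arm", "payload": {"rows": [[0.45, [0, 0, 0], 0], [0.3, [0, 0, 0], 0], [0.2, [0, 0, 0], 0], [0.2, [0, 0, 0], 0], [0.2, [0, 0, 0], 0]]}}

```text
t: 11.22
eef_pos: [0.6383, -0.0141, 0.0204]
orientation: [-0.011, 1.0, -0.0, 0.0]
contact_force: [-0.5, 0.7, 0.5]
opening: 0.0751
grip_force: 0.0
```

```bash
python3 - <<'E'
from h import *
s=snapshot("wrist");im=s["img"]
cv2.imwrite("pics/w4.png",im)
o=observe();print({k:np.round(o[k],4) for k in("t","eef_pos","opening","contact_force")})
E
```

```text
{'t': np.float64(11.275), 'eef_pos': array([ 0.6382, -0.0141,  0.0204]), 'opening': np.float64(0.0752), 'contact_force': array([-0.4917,  0.6186, -0.2418])}
```

View pics/w4.png

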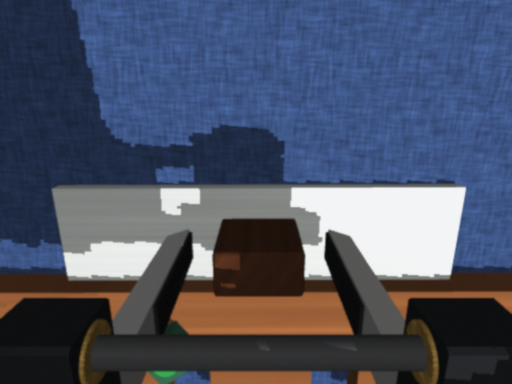

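The gripper is open and clear of the grip (rows 220-295), with the bar's front edge at row 280 against the board's dark face. I go straight up, then back, and inspect.

Emit:
{"api": "move_arm", "payload": {"rows": [[0.2, [0, 0, -0.2], 0], [0.2, [0, 0, -0.5], 0], [0.2, [0, 0, -0.8], 0], [0.2, [0, 0, -0.8], 0], [0.2, [0, 0, -0.8], 0]]}}

```text
t: 11.9
eef_pos: [0.6381, -0.0141, 0.1775]
orientation: [-0.011, 1.0, -0.0, 0.0]
contact_force: [0.5, -0.1, 0.3]
opening: 0.0751
grip_force: 0.0
```

Emit:
{"api": "move_arm", "payload": {"rows": [[0.2, [0.8, 0, -0.3], 0], [0.2, [0.8, 0, 0], 0], [0.2, [0.8, 0, 0], 0], [0.2, [0, 0, 0], 0], [0.2, [0, 0, 0], 0]]}}

```text
t: 12.52
eef_pos: [0.519, -0.0169, 0.1914]
orientation: [-0.011, 1.0, -0.0, 0.001]
contact_force: [-0.9, 0.1, 0.3]
opening: 0.0752
grip_force: 0.0
```

```bash
python3 - <<'E'
from h import *
s=snapshot("wrist");t=snapshot("top");d=snapshot("side");im=s["img"]
cv2.imwrite("pics/w5.png",np.vstack([im[:,:],])) 
a=cv2.resize(t["img"][120:210,180:340],(512,288),interpolation=cv2.INTER_CUBIC)
b=cv2.resize(d["img"][160:270,140:250],(288,288),interpolation=cv2.INTER_CUBIC)
c=cv2.resize(im,(400,300)); c=np.hstack([c,np.zeros((300,400,3),np.uint8)])
cv2.imwrite("pics/f.png",np.vstack([np.hstack([a,b]),c]))
o=observe();print({k:np.round(o[k],4) for k in("t","eef_pos","opening","contact_force")})
for n,q in(("w",s),("t",t)):
    P=cloud(q); k=P[(P[...,2]>.048)&(P[...,2]<.06)&(abs(P[...,1]+.013)<.04)&(P[...,0]<.66)&(P[...,0]>.6)]
    if len(k): print(n,len(k),cv2.minAreaRect(k[:,:2].astype(np.float32)))
m=t["img"].min(2)>150
n,l,st,ce=cv2.connectedComponentsWithStats(m.astype(np.uint8))
for i in range(1,n):
    if st[i,4]>300:
        C=max(cv2.findContours((l==i).astype(np.uint8),0,1)[0],key=cv2.contourArea)[:,0];print(cv2.minAreaRect(onplane(t,C,.008)[:,:2].astype(np.float32)))
g=t["img"].astype(int);g=((g[...,1]>g[...,2]+30)&(g[...,1]>g[...,0]+5)).astype(np.uint8)
for u in((265,149),(192,157)):print(onplane(t,cv2.connectedComponentsWithStats(pick(g,u))[3][1],.011).round(3))
E
```

```text
{'t': np.float64(12.675), 'eef_pos': array([ 0.5191, -0.0169,  0.1907]), 'opening': np.float64(0.0751), 'contact_force': array([1.4558, 0.4095, 0.1967])}
w 951 ((0.6373163461685181, -0.014902403578162193), (0.024718143045902252, 0.04344993829727173), 1.120427131652832)
((0.5538501739501953, -0.5529700517654419), (0.08673638850450516, 0.1271979659795761), 6.653995037078857)
[[ 0.709 -0.065  0.011]]
[[0.677 0.217 0.011]]
```

View pics/f.png

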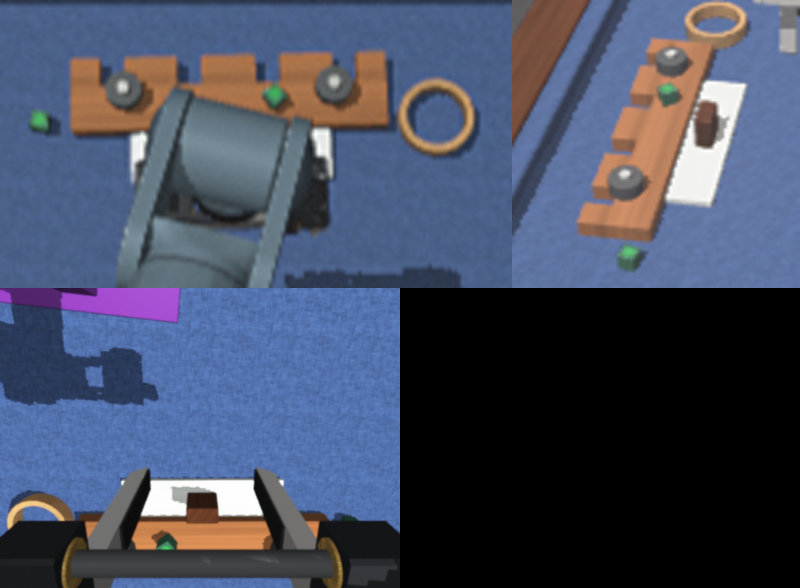

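The bar lies along the plain edge, centred, and the chalks and tape have not moved. I do one numeric flushness check on the last low wrist picture; the same method read 2.6 mm when the true gap was 2.7 mm.

```bash
python3 - <<'E'
from h import *
import pickle
a=pickle.load(open("w3.pkl","rb"));im=cv2.imread("pics/w4.png")
s=dict(a); s["t"]=a["t"]-a["R"]@np.array([.6382-.6352,0,.0204-.0216])
W=im[...,2].astype(int)-im[...,0];pts=[]
for u in list(range(2,48))+list(range(475,510)):
    c=W[235:320,u];i=np.flatnonzero((c[:-1]<=0)&(c[1:]>0))
    if len(i): i=i[0];pts.append((u,235+i+c[i]/(c[i]-c[i+1])))
Q=onplane(s,pts,0);k=np.polyfit(Q[:,1],Q[:,0],1)
V=im.min(2).astype(float);be=[]
for u in list(range(80,125))+list(range(380,440)):
    c=V[268:300,u];be.append((u,268+np.argmin(np.diff(c))+.5))
Q=onplane(s,be,.008);b=np.polyfit(Q[:,1],Q[:,0],1);print(k,b,be[0],be[-1])
for y in(-.13,-.013,.1):print(y,1000*(np.polyval(k,y)-np.polyval(b,y)))
E
```

```text
[-0.0246035   0.66759193] [-0.02619541  0.66487601] (80, np.float64(276.5)) (439, np.float64(274.5))
-0.13 2.50896881460716
-0.013 2.695221960580918
0.1 2.8751074776325325
```

```bash
python3 - <<'E'
import cv2
for n in("w3","w4"):
    im=cv2.imread(f"pics/{n}.png")
    for u in(90,120,400,430): print(n,u,im[270:286,u].min(1).tolist())
    print([im[r0:r0+10,u].max(1).tolist() for r0,u in((180,90),(180,400))])
    print(im[266:280,30].tolist())
E
```

```text
w3 90 [231, 231, 231, 232, 232, 231, 230, 231, 231, 220, 168, 77, 25, 21, 21, 20]
w3 120 [231, 231, 231, 233, 233, 232, 232, 233, 233, 224, 171, 78, 25, 22, 21, 22]
w3 400 [242, 242, 243, 242, 241, 241, 241, 241, 238, 215, 120, 38, 22, 18, 19, 19]
w3 430 [243, 243, 243, 243, 243, 242, 242, 242, 240, 221, 126, 40, 22, 21, 20, 20]
[[75, 73, 73, 71, 74, 82, 89, 95, 104, 119], [110, 81, 71, 72, 81, 93, 101, 132, 200, 240]]
[[134, 85, 61], [134, 86, 62], [133, 85, 62], [133, 85, 61], [135, 86, 62], [122, 78, 56], [93, 59, 43], [77, 49, 35], [75, 48, 34], [69, 44, 34], [58, 42, 39], [37, 37, 49], [23, 34, 55], [22, 35, 56]]
w4 90 [231, 230, 232, 233, 227, 214, 210, 198, 152, 112, 72, 34, 21, 19, 19, 20]
w4 120 [230, 230, 232, 233, 233, 230, 217, 178, 139, 114, 72, 34, 21, 21, 20, 21]
w4 400 [243, 243, 242, 241, 239, 237, 220, 159, 117, 84, 41, 21, 20, 20, 20, 19]
w4 430 [243, 243, 243, 243, 242, 238, 217, 156, 117, 84, 41, 21, 19, 20, 19, 19]
[[72, 72, 71, 73, 78, 86, 91, 96, 108, 123], [130, 128, 112, 82, 84, 95, 119, 188, 239, 245]]
[[122, 77, 56], [116, 73, 53], [108, 68, 49], [91, 57, 41], [75, 47, 35], [69, 44, 31], [65, 41, 31], [55, 40, 39], [35, 36, 49], [21, 33, 53], [20, 34, 55], [20, 34, 55], [20, 34, 55], [21, 34, 56]]
```

That 2.7 mm reading is an artefact: a shadow on the bar at rows 276-279 was taken as its edge. The true edge is at row ~280, which is a gap of about 0, matching the contact felt and the 29.8 mm from grip centre to board edge. Handing in.

```bash
python3 -c "
from bench import *
print(hand_in())"
```

```text
the job is handed in; nothing more can be done
None
```

The straightedge lies flat on the cloth, flush along the board's straight edge to within what I could measure and about 2 mm off its midpoint; it was let go and the job handed in at about 13 s, after contact at about 6 N, with both chalks measured and the tape roll seen in place.

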